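# Rack the lathe's change gears in order of size

## Task

Put the four loose gear wheels away on the wooden rack in order of size, one centred on each white mark: the smallest next to the red block, growing to the largest at the grey end. Leave each lying flat with its hub up, and leave the yellow tin standing where it is.

Things in the scene. Friction and masses are not known exactly. Their poses are not given: they have to be found in the camera images.
- gear_36: loose toothed gear wheel lying flat, 36 mm over the teeth and 12 mm thick, plain bright steel, 16 teeth: the smallest. A bright steel round hub, 24 mm diameter and 32 mm high, stands up from the middle of its upper face (top of hub 44 mm above the underside): grip it by the hub. 0.16 kg, up to a fifth more or less. Origin: centre of the underside; z up through the hub.
- gear_50: loose toothed gear wheel lying flat, 50 mm over the teeth and 12 mm thick, brass, 22 teeth: second smallest. A bright steel round hub, 24 mm diameter and 32 mm high, stands up from the middle of its upper face (top of hub 44 mm above the underside): grip it by the hub. 0.26 kg, up to a fifth more or less. Origin: centre of the underside; z up through the hub.
- gear_64: loose toothed gear wheel lying flat, 64 mm over the teeth and 12 mm thick, dark steel with a blue-painted face, 28 teeth: second largest. A bright steel round hub, 24 mm diameter and 32 mm high, stands up from the middle of its upper face (top of hub 44 mm above the underside): grip it by the hub. 0.38 kg, up to a fifth more or less. Origin: centre of the underside; z up through the hub.
- gear_78: loose toothed gear wheel lying flat, 78 mm over the teeth and 12 mm thick, dark steel with a green-painted face, 34 teeth: the largest. A bright steel round hub, 24 mm diameter and 32 mm high, stands up from the middle of its upper face (top of hub 44 mm above the underside): grip it by the hub. 0.53 kg, up to a fifth more or less. Origin: centre of the underside; z up through the hub.
- mark_a: white painted disc, 34 mm diameter, with a small black centre dot, on top of the fixed wooden rack (440 x 90 mm, 12 mm thick, lying on the bench, rather across the robot's front). One of four in a straight row, mark_a, mark_b, mark_c, mark_d, 85 mm apart; its neighbour: mark_b. It is paint only and fixed with the rack. Origin: its centre on the rack's top face, 12 mm above the bench; y runs along the row, from mark_a towards mark_d, x across the rack, z up.
- mark_b: white painted disc, 34 mm diameter, with a small black centre dot, on top of the fixed wooden rack (440 x 90 mm, 12 mm thick, lying on the bench, rather across the robot's front). One of four in a straight row, mark_a, mark_b, mark_c, mark_d, 85 mm apart; its neighbours: mark_a and mark_c. It is paint only and fixed with the rack. Origin: its centre on the rack's top face, 12 mm above the bench; y runs along the row, from mark_a towards mark_d, x across the rack, z up.
- mark_c: white painted disc, 34 mm diameter, with a small black centre dot, on top of the fixed wooden rack (440 x 90 mm, 12 mm thick, lying on the bench, rather across the robot's front). One of four in a straight row, mark_a, mark_b, mark_c, mark_d, 85 mm apart; its neighbours: mark_b and mark_d. It is paint only and fixed with the rack. Origin: its centre on the rack's top face, 12 mm above the bench; y runs along the row, from mark_a towards mark_d, x across the rack, z up.
- mark_d: white painted disc, 34 mm diameter, with a small black centre dot, on top of the fixed wooden rack (440 x 90 mm, 12 mm thick, lying on the bench, rather across the robot's front). One of four in a straight row, mark_a, mark_b, mark_c, mark_d, 85 mm apart; its neighbour: mark_c. It is paint only and fixed with the rack. Origin: its centre on the rack's top face, 12 mm above the bench; y runs along the row, from mark_a towards mark_d, x across the rack, z up.
- red_stop: red block, 70 mm across the rack, 28 mm along it, 20 mm high, fixed on top of the rack at one end of the row, 71.5 mm beyond the nearest mark's centre (mark_a or mark_d: it varies). A like block in grey is at the other end. Origin: centre of its underside, on the rack's top.
- tin: loose yellow round tin standing among the gears, 44 mm diameter (lid 47 mm), 55 mm high, 0.18 kg; a bystander to be left where it stands. Origin: centre of its underside.

How it is judged:
By the outcome, as a careful person would: the job done as asked, in the order asked, and still so for the second after the job is handed in, with the robot touching nothing.
It also fails if it takes over 96 s, if anything falls off the work surface, if the arm or the gripper's body presses on something with over 40 N, if the wrist force passes 120 N, or if a joint passes its speed limit or range.

## Robot

A 6-joint arm with a two-finger parallel gripper is mounted at the origin on the work surface. World frame = base frame: x ahead of the robot, y to its left, z up, the work surface at z = 0. Lengths are in m, angles in rad, forces in N, time in s.
With the tool pointing down it reaches from about 0.225 to 0.875 m from the base axis. Payload 3.4 kg.
Tool frame: the origin (TCP) lies at the very end of the fingers, on their centre line; the grasp point (between the pads) lies 19 mm behind it; z points along the fingers, y is the line along which they close (so a half turn about z gives the same grasp; the last joint's range is limited). The gripper opens to 85 mm and grips with 20 to 120 N. Pads are 22 mm wide; open, the fingers measure 114 mm over their backs; the gripper's body (76 mm by 85 mm) begins 54 mm behind the grasp point. The pads swing forward as they close: fully open they stand 13 mm farther back than shut.
Start: joints at [1.011, 0.276, 1.505, -0, 1.361, -0.121], TCP at [0.244, 0.521, 0.231] pointing down, gripper open.
Joint ranges: [-2.89, 2.89], [-0.75, 2.08], [0.22, 2.7], [-1.18, 4.32], [0.11, 2.71], [-2.7, 2.7]. Speed limits (rad/s): [2.57, 2.57, 3.14, 3.14, 3.14, 3.14].

## Interface

Orientations are given as a unit quaternion [w, x, y, z].
In Python, from rig import get_state, optics, sign_off gives the robot as it stands.
- The arm moves only by the tool send_rows, never from a script. Its argument "increments" is a list of rows, each an object with "gripper": the gripper's target within -1 to 1 (shut at 1, half-way at 0, fully open at -1); "linear": the shift along the world's x, y, z in m, a list of three; "delta_rot": the turn, a rotation vector about the world's x, y, z in rad, a list of three. In form: [{"gripper": gripper, "linear": [dx, dy, dz], "delta_rot": [rx, ry, rz]}, ...]. A call has 1 to 8 rows; each row is the pose to reach, as a shift and turn from the pose commanded when the call began; what a row does not reach only later rows make up. A row lasts 1/10 s, in which the tool goes at most 50 mm and 8.59 degrees, less where a joint would pass 70% of its speed; a pose out of reach is approached as far as the arm can. A call with a gripper value outside its range is refused whole. The fingers move at their own pace and stop on an object; "newtons" is the grip in N (left out, the last holds). Time passes only in rows, so rows that repeat a pose let the fingers close. It gives the time, the measured TCP pose, the force, the opening and the grip force at its end, in the units of the state.
- get_state(): the state, without advancing time (a new reading comes with each control period).
- optics.get_image(name): name is "scene" or "side" or "wrist"; returns a dict with "pixels" (400x640x3 uint8, blue, green, red), "K" (3x3 intrinsics, pixels), "rvec" (rotation vector, rad) and "tvec" (3), from world to camera coordinates, as OpenCV has them; the wrist camera has in their place "T_tool_cam" (4x4, takes a point from camera to tool coordinates, whose origin is the TCP and whose axes are the flange's). Camera axes: x right, y down, z forward; pixel columns grow to the right and rows downward; lengths in m; the calibration is good to about 2 mm. A picture is of the moment at which its call begins: read the wrist's pose just before it. There is no depth.
- sign_off(): hands the job in; it is judged then, once.
The state is a dict: "clock": time; "qpos": joint angles; "qd": joint speeds; "effort": joint torques, N m; "position": TCP position; "ee_rot": TCP orientation; "contact_force": force on the tool from outside, world axes, zero at the start; "moment": the same for the moment, N m; "width": finger opening in m; "gripper_force": force on a finger pad.
Only numpy, scipy, OpenCV 4.12 (cv2) and the standard library are available. Lean on these libraries where they do the work, as an engineer would, in place of code of your own. Each camera call takes 0.05 s, during which the arm holds its last target. There are 200 camera calls.

## Working session

There is one attempt and no reset: what is moved stays moved. The work goes in short steps, Python scripts to look and compute and a tool call to move; the robot and the scene stay as the last step left them, time stands still between calls to the robot, and variables do not carry over. Pictures are saved under pics/ and viewed, at most 14 in all, crops included, and the job is handed in when it is done.

Besides the shell and the picture viewer there is one more tool, called after "Emit:" as name([rows], argument=value, ...), one row to a line, values as JSON. send_rows: Moves the arm, as the interface text tells. Its arguments: {"type":"object","properties":{"increments":{"type":"array"},"newtons":{"type":"number"}},"required":["increments"]}

```bash
mkdir -p pics
python3 - <<'E'
from rig import get_state, optics
import cv2,numpy as np
s=get_state();print({k:np.round(v,4).tolist() for k,v in s.items()})
for n in("scene","side"):
    d=optics.get_image(n);cv2.imwrite(f"pics/{n}0.png",d["pixels"]);print(n,d["K"],d["rvec"],d["tvec"])
d=optics.get_image("wrist");print(d["K"],d["T_tool_cam"])
E
```

```text
{'clock': 0.0, 'qpos': [1.011, 0.2766, 1.5062, 0.0, 1.3607, -0.121], 'qd': [-0.0015, 0.001, 0.0007, -0.0008, -0.001, -0.0003], 'effort': [0.0021, -41.6781, -24.5812, 0.0, 0.0107, 0.0], 'position': [0.244, 0.5201, 0.2304], 'ee_rot': [-0.0003, 0.2176, 0.976, -0.0009], 'contact_force': [0.4728, 0.2911, 0.0885], 'moment': [-0.027, 0.0258, -0.0292], 'gripper_force': 0.0, 'width': 0.0854}
scene [[441.95572656   0.         316.8161552 ]
 [  0.         441.95572656 195.3871871 ]
 [  0.           0.           1.        ]] [ 2.17606063  1.42588279 -0.45588321] [-0.20121981 -0.39229935  1.27782606]
side [[459.58380807   0.         318.73077984]
 [  0.         459.58380807 199.62740618]
 [  0.           0.           1.        ]] [ 2.34453555 -0.41921508  0.18704768] [-0.5377576   0.17214511  1.08110767]
[[338.29562312   0.         322.41086941]
 [  0.         338.29562312 202.00856327]
 [  0.           0.           1.        ]] [[ 2.18546377e-05 -9.51330995e-01 -3.08170955e-01  7.87922445e-02]
 [ 9.99999669e-01 -2.29729544e-04  7.80097741e-04 -2.22827820e-04]
 [-8.12927134e-04 -3.08170871e-01  9.51330675e-01 -1.43537903e-01]
 [ 0.00000000e+00  0.00000000e+00  0.00000000e+00  1.00000000e+00]]
```

View pics/scene0.png

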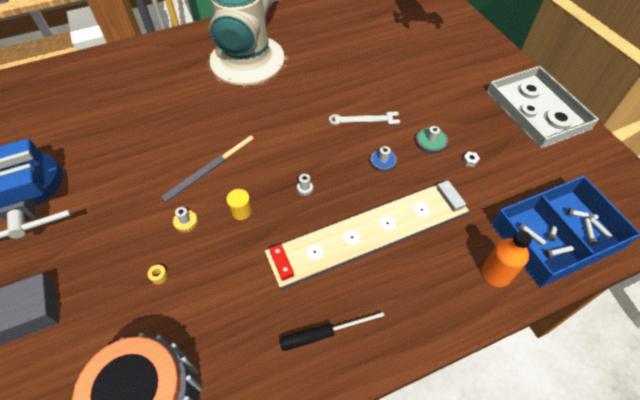

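View pics/side0.png

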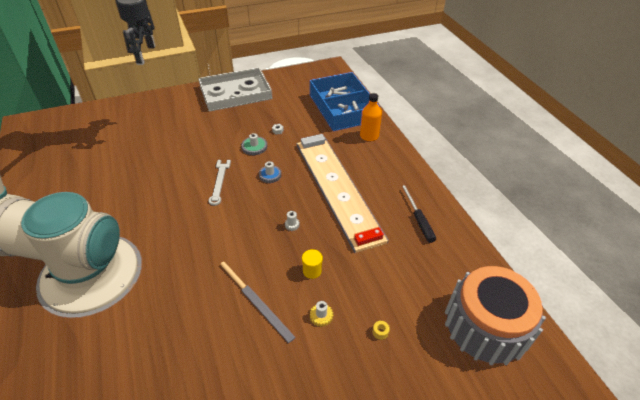

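Scene view: the hub tops are at about (305,177) for gear_36, (181,210) for gear_50, (385,150) for gear_64 and (435,130) for gear_78. The tin is at (238,196), and the marks run from (315,252) by the red block to (422,209). The side view agrees.

```bash
cat > h.py <<'E'
import cv2,numpy as np
from scipy.spatial.transform import Rotation as R
def ray(d,uv):
    """centre and direction (world) of a pixel of a fixed or (with d['state']) the wrist camera"""
    p=cv2.undistortPoints(np.float64([[uv]]),d["K"],None).ravel()
    if "rvec" in d:
        r=cv2.Rodrigues(np.float64(d["rvec"]))[0];return -r.T@np.ravel(d["tvec"]),r.T@np.r_[p,1]
    s=d["state"];T=d["T_tool_cam"];r=R.from_quat(np.roll(s["ee_rot"],-1)).as_matrix()
    return np.array(s["position"])+r@T[:3,3],r@T[:3,:3]@np.r_[p,1]
def at_z(d,uv,z):
    c,v=ray(d,uv);return (c+v*(z-c[2])/v[2])
def white(img,uv,r=12,t=170):
    x,y=map(int,uv);w=img[y-r:y+r+1,x-r:x+r+1].astype(int)
    m=((w.min(2)>t)).astype(np.uint8);n,l,st,ce=cv2.connectedComponentsWithStats(m)
    k=1+np.argmax(st[1:,4]);return ce[k]+[x-r,y-r],st[k,4]
E
python3 - <<'E'
from h import *;from rig import optics
P={"scene":dict(g36=(305,177),g50=(181,210),g64=(385,150),g78=(435,130),tin=(238,196),a=(315,252),b=(352,237),c=(387,223),d=(422,209),red=(281,262)),
"side":dict(g36=(291.5,214.5),g50=(321,306),g64=(269,165),g78=(253,138),tin=(312,257),a=(357,219),b=(344,197),c=(333,176),d=(321,158),red=(369,236))}
Z=dict(tin=.055,red=.032)
for n in P:
    d=optics.get_image(n)
    for k,uv in P[n].items():
        z=Z.get(k,.044 if k[0]=='g' else .012);a=''
        if len(k)==1: uv,a=white(d["pixels"],uv,10,195)
        print(n,k,np.round(uv,1),a,np.round(at_z(d,uv,z),4)[:2])
E
```

```text
scene g36 [305 177]  [ 0.4914 -0.0214]
scene g50 [181 210]  [ 0.4667 -0.2941]
scene g64 [385 150]  [0.4935 0.1779]
scene g78 [435 130]  [0.4864 0.3169]
scene tin [238 196]  [ 0.4887 -0.1737]
scene a [315.  250.9] 314 [ 0.653  -0.0671]
scene b [352.4 236.9] 346 [0.6541 0.0178]
scene c [387.  222.1] 384 [0.6515 0.1017]
scene d [421.3 208.6] 372 [0.6511 0.1868]
scene red [281 262]  [ 0.6584 -0.1424]
side g36 [291.5 214.5]  [ 0.4916 -0.0237]
side g50 [321 306]  [ 0.4685 -0.2943]
side g64 [269 165]  [0.4909 0.1752]
side g78 [253 138]  [0.4799 0.3073]
side tin [312 257]  [ 0.4919 -0.174 ]
side a [356.  218.4] 99 [ 0.653 -0.066]
side b [343.3 196.4] 86 [0.6529 0.0194]
side c [331.6 176.3] 77 [0.6524 0.1044]
side d [321.1 157.7] 66 [0.653  0.1897]
side red [369 236]  [ 0.6512 -0.1456]
```

Emit:
send_rows([
  {"gripper": -1,"linear": [0.239,-0.208,-0.07],"delta_rot": [0,0,-1.132]},
  {"gripper": -1,"linear": [0.239,-0.208,-0.07],"delta_rot": [0,0,-1.132]},
  {"gripper": -1,"linear": [0.239,-0.208,-0.07],"delta_rot": [0,0,-1.132]},
  {"gripper": -1,"linear": [0.239,-0.208,-0.07],"delta_rot": [0,0,-1.132]},
  {"gripper": -1,"linear": [0.239,-0.208,-0.07],"delta_rot": [0,0,-1.132]},
  {"gripper": -1,"linear": [0.239,-0.208,-0.07],"delta_rot": [0,0,-1.132]},
  {"gripper": -1,"linear": [0.239,-0.208,-0.07],"delta_rot": [0,0,-1.132]},
  {"gripper": -1,"linear": [0.239,-0.208,-0.07],"delta_rot": [0,0,-1.132]},
])

```text
clock: 1.05
position: [0.4858, 0.3096, 0.16]
ee_rot: [0.001, 0.71, 0.704, -0.001]
contact_force: [-1.3, 0.1, 0.6]
width: 0.0852
gripper_force: 0.0
```

Emit:
send_rows([
  {"gripper": -1,"linear": [0,0,0],"delta_rot": [0,0,0]},
  {"gripper": -1,"linear": [0,0,0],"delta_rot": [0,0,0]},
  {"gripper": -1,"linear": [0,0,0],"delta_rot": [0,0,0]},
])

```text
clock: 1.35
position: [0.4828, 0.3131, 0.1615]
ee_rot: [0.0, 0.706, 0.708, 0.0]
contact_force: [-0.9, -0.0, 0.3]
width: 0.0854
gripper_force: 0.0
```

Run:
```python
from rig import get_state, optics
import cv2,numpy as np
s=get_state();d=optics.get_image("wrist");cv2.imwrite("pics/w1.png",d["pixels"]);d["state"]=s;np.save("w1.npy",d,allow_pickle=True)
print(s["clock"],s["position"],s["ee_rot"])
```

```text
1.35 [0.48283841 0.31307318 0.16153081] [1.88260234e-05 7.06329324e-01 7.07883366e-01 1.57072532e-04]
```

View pics/w1.png

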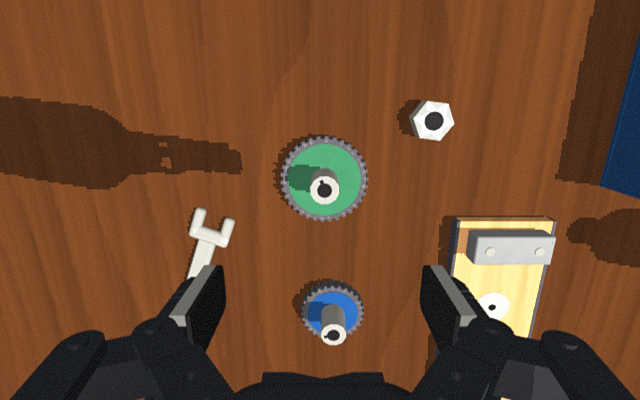

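The wrist view shows the green hub top at (324,189), the blue hub top at (333,335) and the mark_d dot at (492,307).

Run:
```python
from h import *
d=np.load("w1.npy",allow_pickle=True).item()
for k,uv,z in(("g78",(324,189),.044),("g78 face",(325,178),.012),("g64",(333,335),.044),("g64face",(333,312),.012),("d",(492,307),.012)):print(k,at_z(d,uv,z))
g=cv2.inRange(cv2.cvtColor(d["pixels"],cv2.COLOR_BGR2HSV),(45,80,40),(85,255,255))
(c,r)=cv2.minEnclosingCircle(np.argwhere(g[:260,:420])[:,::-1].astype(np.float32));print(c,r,at_z(d,c,.012))
```

```text
g78 [0.48431867 0.31841124 0.044     ]
g78 face [0.48538007 0.31959199 0.012     ]
g64 [0.49319283 0.17769431 0.044     ]
g64face [0.49415613 0.17961462 0.012     ]
d [0.65503428 0.18579386 0.012     ]
(323.9507141113281, 179.0) 36.44804000854492 [0.48444956 0.31867511 0.012     ]
```

Emit:
send_rows([
  {"gripper": -1,"linear": [0.17,-0.252,0.12],"delta_rot": [0,0,0]},
  {"gripper": -1,"linear": [0.17,-0.252,0.12],"delta_rot": [0,0,0]},
  {"gripper": -1,"linear": [0.17,-0.252,0.12],"delta_rot": [0,0,0]},
  {"gripper": -1,"linear": [0.17,-0.252,0.12],"delta_rot": [0,0,0]},
  {"gripper": -1,"linear": [0.17,-0.252,0.12],"delta_rot": [0,0,0]},
  {"gripper": -1,"linear": [0.17,-0.252,0.12],"delta_rot": [0,0,0]},
  {"gripper": -1,"linear": [0.17,-0.252,0.12],"delta_rot": [0,0,0]},
  {"gripper": -1,"linear": [0.17,-0.252,0.12],"delta_rot": [0,0,0]},
])

```text
clock: 2.2
position: [0.6559, 0.0577, 0.2828]
ee_rot: [0.002, 0.708, 0.706, 0.001]
contact_force: [-0.6, 0.6, -0.2]
width: 0.0854
gripper_force: 0.0
```

Emit:
send_rows([
  {"gripper": -1,"linear": [0,0,0],"delta_rot": [0,0,0]},
  {"gripper": -1,"linear": [0,0,0],"delta_rot": [0,0,0]},
  {"gripper": -1,"linear": [0,0,0],"delta_rot": [0,0,0]},
])

```text
clock: 2.5
position: [0.6522, 0.0621, 0.2809]
ee_rot: [-0.001, 0.706, 0.708, -0.0]
contact_force: [0.5, 0.2, -0.7]
width: 0.0851
gripper_force: 0.0
```

```bash
cat >> h.py <<'E'
def wrist(name):
    from rig import get_state, optics
    s=get_state();d=optics.get_image("wrist");d["state"]=s;cv2.imwrite(f"pics/{name}.png",d["pixels"]);np.save(name+".npy",d,allow_pickle=True)
    print(s["clock"],np.round(s["position"],4),np.round(s["ee_rot"],4));return d
E
python3 -c "
from h import *
wrist('w2')"
```

```text
2.5 [0.6522 0.0621 0.2809] [-6.000e-04  7.063e-01  7.079e-01 -3.000e-04]
```

View pics/w2.png

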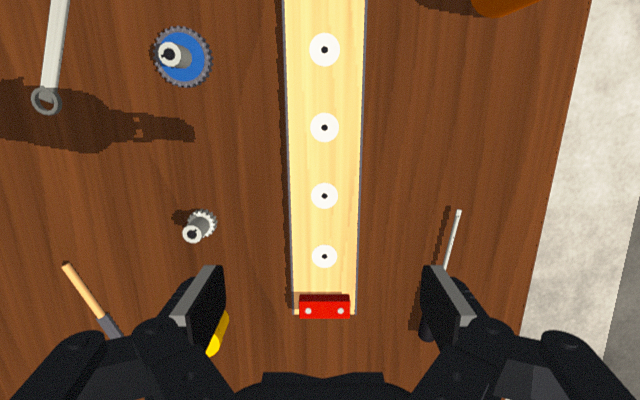

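All four marks are in view, with dots at (324,256), (324,196), (324,127) and (324,49). The red block is at the near end.

Run:
```python
from h import *
d=np.load("w2.npy",allow_pickle=True).item()
for uv in((324,256),(324,196),(324,127),(324,49)):
    x,y=uv;w=255-d["pixels"][y-5:y+6,x-5:x+6].min(2).astype(float);w=np.clip(w-90,0,None)
    yy,xx=np.mgrid[-5:6,-5:6];c=(x+(w*xx).sum()/w.sum(),y+(w*yy).sum()/w.sum());print(np.round(c,2),at_z(d,c,.012))
for uv in((169,54),(192,235)):print(at_z(d,uv,.044))
```

```text
[324.04 255.9 ] [ 0.65460547 -0.06868274  0.012     ]
[324.04 195.52] [0.65429365 0.01645129 0.012     ]
[324.05 127.16] [0.65399387 0.10179935 0.012     ]
[324.12  49.35] [0.65375466 0.18713804 0.012     ]
[0.49298875 0.17877678 0.044     ]
[ 0.49320224 -0.02458954  0.044     ]
```

Emit:
send_rows([
  {"gripper": -0.3,"linear": [-0.1685,0.2565,-0.2],"delta_rot": [0,0,0]},
  {"gripper": -0.3,"linear": [-0.1685,0.2565,-0.2],"delta_rot": [0,0,0]},
  {"gripper": -0.3,"linear": [-0.1685,0.2565,-0.2],"delta_rot": [0,0,0]},
  {"gripper": -0.3,"linear": [-0.1685,0.2565,-0.2],"delta_rot": [0,0,0]},
  {"gripper": -0.3,"linear": [-0.1685,0.2565,-0.2],"delta_rot": [0,0,0]},
  {"gripper": -0.3,"linear": [-0.1685,0.2565,-0.2],"delta_rot": [0,0,0]},
  {"gripper": -0.3,"linear": [-0.1685,0.2565,-0.2],"delta_rot": [0,0,0]},
  {"gripper": -0.3,"linear": [-0.1685,0.2565,-0.2],"delta_rot": [0,0,0]},
])

```text
clock: 3.35
position: [0.4794, 0.3193, 0.0785]
ee_rot: [-0.002, 0.706, 0.709, -0.003]
contact_force: [-0.5, -0.6, -0.1]
width: 0.0558
gripper_force: 0.0
```

Emit:
send_rows([
  {"gripper": -0.3,"linear": [0,0,0],"delta_rot": [0,0,0]},
  {"gripper": -0.3,"linear": [0,0,0],"delta_rot": [0,0,0]},
  {"gripper": -0.3,"linear": [0,0,0],"delta_rot": [0,0,0]},
])

```text
clock: 3.65
position: [0.4867, 0.3166, 0.0827]
ee_rot: [0.001, 0.707, 0.707, 0.001]
contact_force: [0.4, -0.2, -0.5]
width: 0.0554
gripper_force: 0.0
```

Emit:
send_rows([
  {"gripper": -0.3,"linear": [0,0,-0.03],"delta_rot": [0,0,0]},
  {"gripper": -0.3,"linear": [0,0,-0.05],"delta_rot": [0,0,0]},
  {"gripper": -0.3,"linear": [0,0,-0.062],"delta_rot": [0,0,0]},
  {"gripper": -0.3,"linear": [0,0,-0.062],"delta_rot": [0,0,0]},
  {"gripper": -0.3,"linear": [0,0,-0.062],"delta_rot": [0,0,0]},
  {"gripper": -0.3,"linear": [0,0,-0.062],"delta_rot": [0,0,0]},
])

```text
clock: 4.25
position: [0.4861, 0.3173, 0.0206]
ee_rot: [0.0, 0.707, 0.707, 0.001]
contact_force: [0.2, -0.1, -0.3]
width: 0.0553
gripper_force: 0.0
```

Emit:
send_rows([
  {"gripper": 1,"linear": [0,0,0],"delta_rot": [0,0,0]},
  {"gripper": 1,"linear": [0,0,0],"delta_rot": [0,0,0]},
  {"gripper": 1,"linear": [0,0,0],"delta_rot": [0,0,0]},
  {"gripper": 1,"linear": [0,0,0],"delta_rot": [0,0,0]},
  {"gripper": 1,"linear": [0,0,0],"delta_rot": [0,0,0]},
  {"gripper": 1,"linear": [0,0,0],"delta_rot": [0,0,0]},
], newtons=60)

```text
clock: 4.85
position: [0.4849, 0.3173, 0.0203]
ee_rot: [0.0, 0.707, 0.707, 0.0]
contact_force: [-0.8, -0.5, 4.9]
width: 0.0218
gripper_force: 58.5
```

Emit:
send_rows([
  {"gripper": 1,"linear": [0,0,0.04],"delta_rot": [0,0,0]},
  {"gripper": 1,"linear": [0,0,0.08],"delta_rot": [0,0,0]},
  {"gripper": 1,"linear": [0.04,-0.03,0.08],"delta_rot": [0,0,0]},
  {"gripper": 1,"linear": [0.08,-0.06,0.08],"delta_rot": [0,0,0]},
  {"gripper": 1,"linear": [0.12,-0.09,0.08],"delta_rot": [0,0,0]},
  {"gripper": 1,"linear": [0.15,-0.12,0.08],"delta_rot": [0,0,0]},
  {"gripper": 1,"linear": [0.169,-0.1315,0.08],"delta_rot": [0,0,0]},
  {"gripper": 1,"linear": [0.169,-0.1315,0.08],"delta_rot": [0,0,0]},
])

```text
clock: 5.65
position: [0.6566, 0.1825, 0.0975]
ee_rot: [0.001, 0.708, 0.706, -0.0]
contact_force: [-0.2, 0.4, -4.8]
width: 0.0221
gripper_force: 60.7
```

Emit:
send_rows([
  {"gripper": 1,"linear": [0,0,0],"delta_rot": [0,0,0]},
  {"gripper": 1,"linear": [0,0,0],"delta_rot": [0,0,0]},
  {"gripper": 1,"linear": [0,0,-0.02],"delta_rot": [0,0,0]},
  {"gripper": 1,"linear": [0,0,-0.04],"delta_rot": [0,0,0]},
  {"gripper": 1,"linear": [0,0,-0.055],"delta_rot": [0,0,0]},
  {"gripper": 1,"linear": [0,0,-0.06],"delta_rot": [0,0,0]},
  {"gripper": 1,"linear": [0,0,-0.06],"delta_rot": [0,0,0]},
  {"gripper": 1,"linear": [0,0,-0.06],"delta_rot": [0,0,0]},
])

```text
clock: 6.45
position: [0.6544, 0.1859, 0.0401]
ee_rot: [0.0, 0.707, 0.707, 0.001]
contact_force: [-0.4, -0.5, -4.9]
width: 0.022
gripper_force: 60.8
```

```bash
python3 -c "
from h import *
wrist('w3')"
```

```text
6.45 [0.6544 0.1859 0.0401] [5.000e-04 7.070e-01 7.072e-01 6.000e-04]
```

View pics/w3.png

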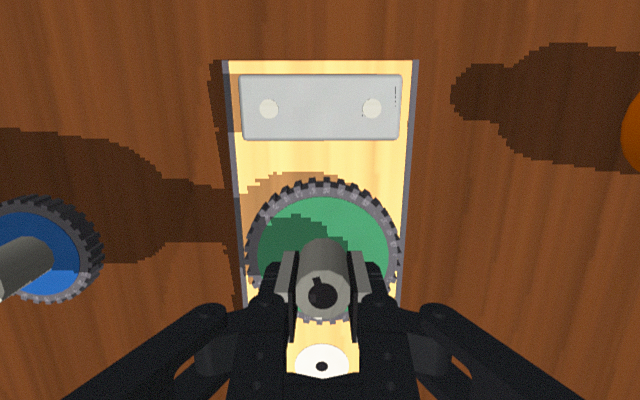

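The gear is held level just above the rack. The mark_c dot is at (321,366) and the hub top is at (322,291).

```bash
python3 -c "
from h import *
d=np.load('w3.npy',allow_pickle=True).item()
print(at_z(d,(321,366),.012),at_z(d,(322,291.5),.0638))
for r in (75,140):print(at_z(d,(320,r),.032))"
```

```text
[0.65366674 0.10030865 0.012     ] [0.6542357  0.18763224 0.0638    ]
[0.65342862 0.27169555 0.032     ]
[0.65338055 0.2446073  0.032     ]
```

Emit:
send_rows([
  {"gripper": 1,"linear": [0,0,-0.004],"delta_rot": [0,0,0]},
  {"gripper": 1,"linear": [0,0,-0.0075],"delta_rot": [0,0,0]},
  {"gripper": 1,"linear": [0,0,-0.0075],"delta_rot": [0,0,0]},
])

```text
clock: 6.8
position: [0.6544, 0.1856, 0.0324]
ee_rot: [0.0, 0.707, 0.707, 0.001]
contact_force: [0.3, -0.2, -4.5]
width: 0.0222
gripper_force: 61.0
```

Emit:
send_rows([
  {"gripper": 1,"linear": [0,-0.001,-0.0005],"delta_rot": [0,0,0]},
  {"gripper": 1,"linear": [0,-0.001,-0.0005],"delta_rot": [0,0,0]},
  {"gripper": -0.3,"linear": [0,-0.001,-0.0005],"delta_rot": [0,0,0]},
  {"gripper": -0.3,"linear": [0,-0.001,-0.0005],"delta_rot": [0,0,0]},
  {"gripper": -0.3,"linear": [0,-0.001,-0.0005],"delta_rot": [0,0,0]},
  {"gripper": -0.3,"linear": [0,-0.001,-0.0005],"delta_rot": [0,0,0]},
  {"gripper": -0.3,"linear": [0,-0.001,0.04],"delta_rot": [0,0,0]},
  {"gripper": -0.3,"linear": [0,-0.001,0.07],"delta_rot": [0,0,0]},
])

```text
clock: 7.6
position: [0.6537, 0.1843, 0.1024]
ee_rot: [-0.0, 0.707, 0.707, -0.0]
contact_force: [0.8, 0.2, -0.2]
width: 0.0557
gripper_force: 0.0
```

Emit:
send_rows([
  {"gripper": -0.3,"linear": [-0.05,0,0],"delta_rot": [0,0,0]},
  {"gripper": -0.3,"linear": [-0.1,-0.003,0],"delta_rot": [0,0,0]},
  {"gripper": -0.3,"linear": [-0.14,-0.0065,0],"delta_rot": [0,0,0]},
  {"gripper": -0.3,"linear": [-0.161,-0.0065,0],"delta_rot": [0,0,0]},
  {"gripper": -0.3,"linear": [-0.161,-0.0065,0],"delta_rot": [0,0,0]},
  {"gripper": -0.3,"linear": [-0.161,-0.0065,-0.04],"delta_rot": [0,0,0]},
  {"gripper": -0.3,"linear": [-0.161,-0.0065,-0.065],"delta_rot": [0,0,0]},
  {"gripper": -0.3,"linear": [-0.161,-0.0065,-0.0825],"delta_rot": [0,0,0]},
])

```text
clock: 8.4
position: [0.4937, 0.1779, 0.0179]
ee_rot: [0.0, 0.707, 0.707, -0.0]
contact_force: [-0.1, -0.6, -0.2]
width: 0.0558
gripper_force: 0.0
```

Emit:
send_rows([
  {"gripper": -0.3,"linear": [0,0,0],"delta_rot": [0,0,0]},
  {"gripper": -0.3,"linear": [0,0,0],"delta_rot": [0,0,0]},
  {"gripper": 1,"linear": [0,0,0],"delta_rot": [0,0,0]},
  {"gripper": 1,"linear": [0,0,0],"delta_rot": [0,0,0]},
  {"gripper": 1,"linear": [0,0,0],"delta_rot": [0,0,0]},
  {"gripper": 1,"linear": [0,0,0],"delta_rot": [0,0,0]},
  {"gripper": 1,"linear": [0,0,0],"delta_rot": [0,0,0]},
  {"gripper": 1,"linear": [0,0,0],"delta_rot": [0,0,0]},
])

```text
clock: 9.2
position: [0.4938, 0.1783, 0.0207]
ee_rot: [0.001, 0.707, 0.707, 0.001]
contact_force: [-0.5, -0.9, 6.7]
width: 0.0219
gripper_force: 59.0
```

```bash
python3 -c "
from h import *
wrist('w4')"
```

```text
9.2 [0.4938 0.1783 0.0207] [0.0008 0.7071 0.7071 0.0011]
```

View pics/w4.png

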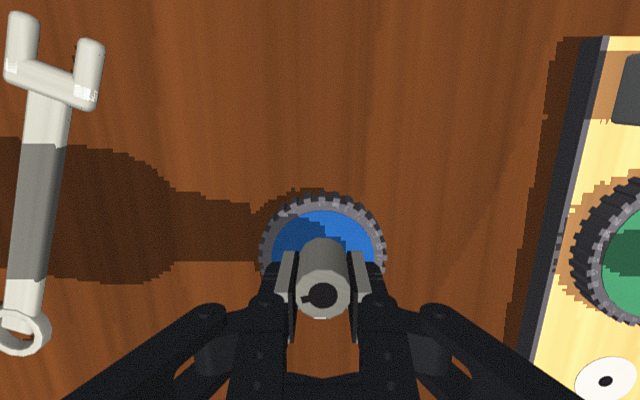

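The blue gear is gripped, with its hub top at (322,294), about 1 mm ahead of the TCP.

Emit:
send_rows([
  {"gripper": 1,"linear": [0,0,0.04],"delta_rot": [0,0,0]},
  {"gripper": 1,"linear": [0,0,0.08],"delta_rot": [0,0,0]},
  {"gripper": 1,"linear": [0.04,-0.02,0.08],"delta_rot": [0,0,0]},
  {"gripper": 1,"linear": [0.08,-0.04,0.08],"delta_rot": [0,0,0]},
  {"gripper": 1,"linear": [0.12,-0.06,0.08],"delta_rot": [0,0,0]},
  {"gripper": 1,"linear": [0.15,-0.0775,0.08],"delta_rot": [0,0,0]},
  {"gripper": 1,"linear": [0.16,-0.0775,0.08],"delta_rot": [0,0,0]},
  {"gripper": 1,"linear": [0.16,-0.0775,0.08],"delta_rot": [0,0,0]},
])

```text
clock: 10.05
position: [0.6537, 0.1, 0.0983]
ee_rot: [-0.0, 0.708, 0.707, -0.0]
contact_force: [-0.9, 0.6, -4.0]
width: 0.0218
gripper_force: 60.3
```

Emit:
send_rows([
  {"gripper": 1,"linear": [0,0,0],"delta_rot": [0,0,0]},
  {"gripper": 1,"linear": [0,0,0],"delta_rot": [0,0,0]},
  {"gripper": 1,"linear": [0,0,-0.02],"delta_rot": [0,0,0]},
  {"gripper": 1,"linear": [0,0,-0.04],"delta_rot": [0,0,0]},
  {"gripper": 1,"linear": [0,0,-0.055],"delta_rot": [0,0,0]},
  {"gripper": 1,"linear": [0,0,-0.064],"delta_rot": [0,0,0]},
  {"gripper": 1,"linear": [0,0,-0.0675],"delta_rot": [0,0,0]},
  {"gripper": 1,"linear": [0,0,-0.0675],"delta_rot": [0,0,0]},
])

```text
clock: 10.85
position: [0.6522, 0.1011, 0.0328]
ee_rot: [0.0, 0.707, 0.707, 0.0]
contact_force: [0.3, -0.3, -4.0]
width: 0.022
gripper_force: 60.4
```

Emit:
send_rows([
  {"gripper": 1,"linear": [0,0,0],"delta_rot": [0,0,0]},
  {"gripper": 1,"linear": [0,0,-0.0005],"delta_rot": [0,0,0]},
])

```text
clock: 11.05
position: [0.6529, 0.101, 0.0327]
ee_rot: [0.0, 0.707, 0.707, 0.001]
contact_force: [-3.8, 0.9, 6.1]
width: 0.0218
gripper_force: 61.1
```

```bash
python3 -c "
from h import *
wrist('w5')"
```

```text
11.05 [0.6529 0.101  0.0327] [2.000e-04 7.070e-01 7.072e-01 5.000e-04]
```

View pics/w5.png

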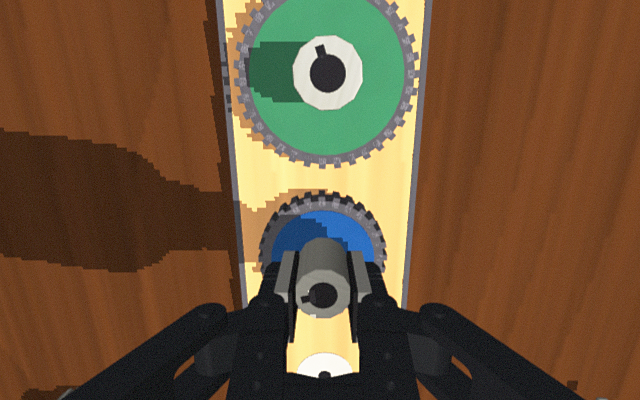

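Blue is seated on the rack with its hub at (322,293). The green hub top is at (327,73) and the mark_b dot is near (325,377).

```bash
python3 -c "
from h import *
d=np.load('w5.npy',allow_pickle=True).item()
for uv,z in (((325,377),.012),((322,293),.056),((327,73),.056),((325,75),.024)):print(at_z(d,uv,z))
L=[at_z(d,(u,120),.012)[0] for u in(227,420)];print(L,np.mean(L))"
```

```text
[0.65462325 0.01405459 0.012     ]
[0.6527734  0.10170622 0.056     ]
[0.65444966 0.18589113 0.056     ]
[0.65407157 0.18678396 0.024     ]
[np.float64(0.6078782442720627), np.float64(0.6992066139524876)] 0.6535424291122751
```

Emit:
send_rows([
  {"gripper": -0.3,"linear": [0,0,0],"delta_rot": [0,0,0]},
  {"gripper": -0.3,"linear": [0,0,0],"delta_rot": [0,0,0]},
  {"gripper": -0.3,"linear": [0,0,0],"delta_rot": [0,0,0]},
  {"gripper": -0.3,"linear": [0,0,0],"delta_rot": [0,0,0]},
  {"gripper": -0.3,"linear": [0,0,0.04],"delta_rot": [0,0,0]},
  {"gripper": -0.3,"linear": [0,0,0.07],"delta_rot": [0,0,0]},
  {"gripper": -0.3,"linear": [0,0,0.07],"delta_rot": [0,0,0]},
])

```text
clock: 11.8
position: [0.6564, 0.1007, 0.1063]
ee_rot: [0.003, 0.707, 0.707, 0.004]
contact_force: [0.7, -0.4, 0.3]
width: 0.0555
gripper_force: 0.0
```

Emit:
send_rows([
  {"gripper": -0.3,"linear": [-0.04,-0.03,0],"delta_rot": [0,0,0]},
  {"gripper": -0.3,"linear": [-0.08,-0.06,0],"delta_rot": [0,0,0]},
  {"gripper": -0.3,"linear": [-0.12,-0.09,0],"delta_rot": [0,0,0]},
  {"gripper": -0.3,"linear": [-0.15,-0.118,0],"delta_rot": [0,0,0]},
  {"gripper": -0.3,"linear": [-0.161,-0.1245,0],"delta_rot": [0,0,0]},
  {"gripper": -0.3,"linear": [-0.161,-0.1245,0],"delta_rot": [0,0,0]},
  {"gripper": -0.3,"linear": [-0.161,-0.1245,0],"delta_rot": [0,0,0]},
  {"gripper": -0.3,"linear": [-0.161,-0.1245,-0.04],"delta_rot": [0,0,0]},
])

```text
clock: 12.6
position: [0.4988, -0.0242, 0.065]
ee_rot: [0.006, 0.707, 0.707, 0.004]
contact_force: [1.4, 0.0, -0.1]
width: 0.0553
gripper_force: 0.0
```

```bash
python3 -c "
from h import *
wrist('w6')"
```

```text
12.6 [ 0.4988 -0.0242  0.065 ] [0.0059 0.7068 0.7073 0.0043]
```

View pics/w6.png

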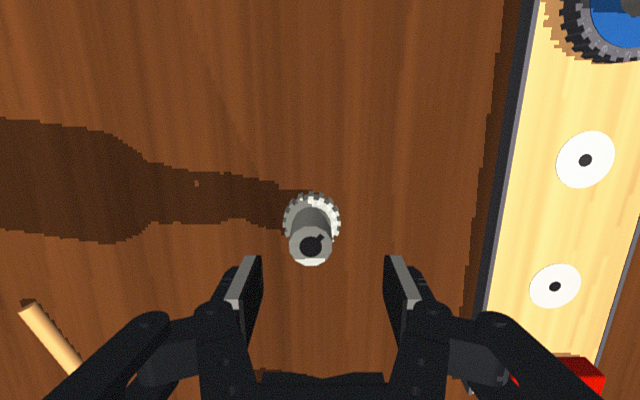

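Gear_36's hub top is at (311,245), centred between the fingers. The tool seems slightly tilted, so I'll settle and check.

Emit:
send_rows([
  {"gripper": -0.3,"linear": [0,0,0],"delta_rot": [0,0,0]},
  {"gripper": -0.3,"linear": [0,0,0],"delta_rot": [0,0,0]},
  {"gripper": -0.3,"linear": [0,0,0],"delta_rot": [0,0,0]},
])

```text
clock: 12.95
position: [0.4933, -0.0238, 0.0624]
ee_rot: [0.001, 0.707, 0.707, 0.001]
contact_force: [0.2, 0.5, -0.6]
width: 0.0554
gripper_force: 0.0
```

```bash
python3 -c "
from h import *
d=np.load('w6.npy',allow_pickle=True).item()
print(at_z(d,(311,245),.044),at_z(d,(586,160),.012),at_z(d,(555,286.5),.012))
from rig import get_state
s=get_state();r=R.from_quat(np.roll(s['ee_rot'],-1));print(s['position'],s['qpos'],r.as_matrix().round(4))
t=R.from_quat([.70711,.70711,0,0]);print('turn wanted',(t*r.inv()).as_rotvec())"
```

```text
[ 0.49319928 -0.02278406  0.044     ] [0.65623182 0.01642849 0.012     ] [ 0.65617009 -0.06952191  0.012     ]
[ 0.49332575 -0.02375003  0.06237638] [-1.89159771e-01  3.15307893e-01  1.92460372e+00  1.24359017e-04
  8.99257829e-01 -1.89981769e-01] [[-7.0e-04  1.0e+00  2.4e-03]
 [ 1.0e+00  7.0e-04 -4.0e-04]
 [-4.0e-04  2.4e-03 -1.0e+00]]
turn wanted [ 0.00036092  0.00239816 -0.00074474]
```

Emit:
send_rows([
  {"gripper": -0.3,"linear": [0,0.001,-0.03],"delta_rot": [0,0,0]},
  {"gripper": -0.3,"linear": [0,0.001,-0.042],"delta_rot": [0,0,0]},
  {"gripper": -0.3,"linear": [0,0.001,-0.042],"delta_rot": [0,0,0]},
  {"gripper": 1,"linear": [0,0.001,-0.042],"delta_rot": [0,0,0]},
  {"gripper": 1,"linear": [0,0.001,-0.042],"delta_rot": [0,0,0]},
  {"gripper": 1,"linear": [0,0.001,-0.042],"delta_rot": [0,0,0]},
  {"gripper": 1,"linear": [0,0.001,-0.042],"delta_rot": [0,0,0]},
  {"gripper": 1,"linear": [0,0.001,-0.042],"delta_rot": [0,0,0]},
])

```text
clock: 13.75
position: [0.493, -0.0231, 0.0207]
ee_rot: [0.001, 0.707, 0.707, 0.001]
contact_force: [-1.6, 0.9, 6.5]
width: 0.022
gripper_force: 58.7
```

Emit:
send_rows([
  {"gripper": 1,"linear": [0,0,0],"delta_rot": [0,0,0]},
])

```text
clock: 13.85
position: [0.493, -0.0231, 0.0208]
ee_rot: [0.001, 0.707, 0.707, 0.001]
contact_force: [-1.2, 0.6, 6.8]
width: 0.0223
gripper_force: 58.7
```

```bash
python3 -c "
from h import *
d=wrist('w7')
c=d['pixels'][240:340,260:390]
cv2.imwrite('pics/w7c.png',cv2.resize(c,None,fx=3,fy=3))"
```

```text
13.85 [ 0.493  -0.0231  0.0208] [0.0013 0.7071 0.7071 0.0009]
```

View pics/w7c.png

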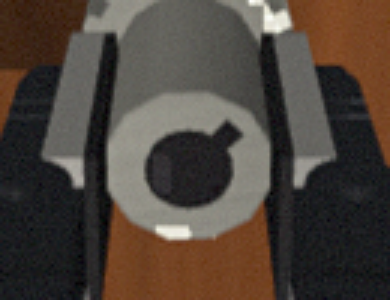

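The grip on gear_36 is good, with its hub centre at about (323,295) in the full image.

Emit:
send_rows([
  {"gripper": 1,"linear": [0,0,0.04],"delta_rot": [0,0,0]},
  {"gripper": 1,"linear": [0,0,0.08],"delta_rot": [0,0,0]},
  {"gripper": 1,"linear": [0.04,-0.02,0.08],"delta_rot": [0,0,0]},
  {"gripper": 1,"linear": [0.08,-0.03,0.08],"delta_rot": [0,0,0]},
  {"gripper": 1,"linear": [0.12,-0.04,0.08],"delta_rot": [0,0,0]},
  {"gripper": 1,"linear": [0.15,-0.0455,0.08],"delta_rot": [0,0,0]},
  {"gripper": 1,"linear": [0.161,-0.0455,0.08],"delta_rot": [0,0,0]},
  {"gripper": 1,"linear": [0.161,-0.0455,0.08],"delta_rot": [0,0,0]},
])

```text
clock: 14.7
position: [0.6536, -0.0685, 0.0988]
ee_rot: [-0.0, 0.707, 0.707, 0.0]
contact_force: [-1.1, 0.8, -1.9]
width: 0.0223
gripper_force: 59.4
```

Emit:
send_rows([
  {"gripper": 1,"linear": [0,0,0],"delta_rot": [0,0,0]},
  {"gripper": 1,"linear": [0,0,0],"delta_rot": [0,0,0]},
  {"gripper": 1,"linear": [0,0,-0.02],"delta_rot": [0,0,0]},
  {"gripper": 1,"linear": [0,0,-0.04],"delta_rot": [0,0,0]},
  {"gripper": 1,"linear": [0,0,-0.055],"delta_rot": [0,0,0]},
  {"gripper": 1,"linear": [0,0,-0.064],"delta_rot": [0,0,0]},
  {"gripper": 1,"linear": [0,0,-0.0675],"delta_rot": [0,0,0]},
  {"gripper": 1,"linear": [0,0,-0.0675],"delta_rot": [0,0,0]},
])

```text
clock: 15.5
position: [0.6522, -0.0683, 0.0329]
ee_rot: [0.0, 0.707, 0.707, 0.0]
contact_force: [-0.6, -0.4, -2.0]
width: 0.0218
gripper_force: 59.3
```

Emit:
send_rows([
  {"gripper": 1,"linear": [0,0,0],"delta_rot": [0,0,0]},
  {"gripper": 1,"linear": [0,0,-0.0005],"delta_rot": [0,0,0]},
])

```text
clock: 15.7
position: [0.6526, -0.0683, 0.0328]
ee_rot: [0.0, 0.707, 0.707, 0.0]
contact_force: [-3.8, 0.8, 8.2]
width: 0.0222
gripper_force: 60.1
```

```bash
python3 -c "
from h import *
wrist('w8')"
```

```text
15.7 [ 0.6526 -0.0683  0.0328] [2.000e-04 7.071e-01 7.071e-01 1.000e-04]
```

View pics/w8.png

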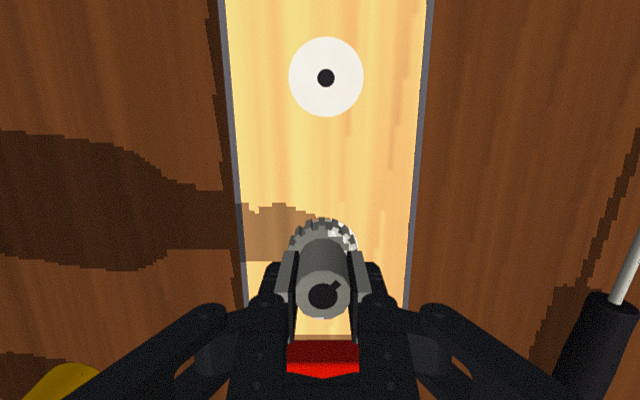

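Gear_36 is down on the rack, with its hub at (322,294). The mark_b dot is at (326,77.5), and the tin is untouched at lower left.

```bash
python3 -c "
from h import *
d=np.load('w8.npy',allow_pickle=True).item()
for uv,z in (((326,77.5),.012),((322.5,294),.056),((323,341),.032)):print(at_z(d,uv,z))"
```

```text
[0.65434746 0.01693848 0.012     ]
[ 0.65269915 -0.06813865  0.056     ]
[ 0.6530001  -0.11177098  0.032     ]
```

Emit:
send_rows([
  {"gripper": -0.3,"linear": [0.001,0,0],"delta_rot": [0,0,0]},
  {"gripper": -0.3,"linear": [0.001,0,0],"delta_rot": [0,0,0]},
  {"gripper": -0.3,"linear": [0.001,0,0],"delta_rot": [0,0,0]},
  {"gripper": -0.3,"linear": [0.001,0,0],"delta_rot": [0,0,0]},
  {"gripper": -0.3,"linear": [0,0,0.04],"delta_rot": [0,0,0]},
  {"gripper": -0.3,"linear": [0,0,0.08],"delta_rot": [0,0,0]},
  {"gripper": -0.3,"linear": [0,0,0.08],"delta_rot": [0,0,0]},
])

```text
clock: 16.45
position: [0.657, -0.0693, 0.1174]
ee_rot: [0.005, 0.707, 0.707, 0.003]
contact_force: [1.6, -0.6, 0.5]
width: 0.0554
gripper_force: 0.0
```

Emit:
send_rows([
  {"gripper": -0.3,"linear": [-0.03,-0.035,0],"delta_rot": [0,0,0]},
  {"gripper": -0.3,"linear": [-0.06,-0.07,0],"delta_rot": [0,0,0]},
  {"gripper": -0.3,"linear": [-0.09,-0.11,0],"delta_rot": [0,0,0]},
  {"gripper": -0.3,"linear": [-0.12,-0.15,0],"delta_rot": [0,0,0]},
  {"gripper": -0.3,"linear": [-0.15,-0.19,0],"delta_rot": [0,0,0]},
  {"gripper": -0.3,"linear": [-0.175,-0.215,0],"delta_rot": [0,0,0]},
  {"gripper": -0.3,"linear": [-0.186,-0.226,0],"delta_rot": [0,0,0]},
  {"gripper": -0.3,"linear": [-0.186,-0.226,0],"delta_rot": [0,0,0]},
])

```text
clock: 17.25
position: [0.4657, -0.2955, 0.111]
ee_rot: [-0.0, 0.708, 0.706, 0.0]
contact_force: [1.0, 0.4, -0.1]
width: 0.0554
gripper_force: 0.0
```

Emit:
send_rows([
  {"gripper": -0.3,"linear": [0,0,-0.03],"delta_rot": [0,0,0]},
  {"gripper": -0.3,"linear": [0,0,-0.05],"delta_rot": [0,0,0]},
  {"gripper": -0.3,"linear": [0,0,-0.05],"delta_rot": [0,0,0]},
  {"gripper": -0.3,"linear": [0,0,-0.05],"delta_rot": [0,0,0]},
  {"gripper": -0.3,"linear": [0,0,-0.05],"delta_rot": [0,0,0]},
])

```text
clock: 17.75
position: [0.4683, -0.2944, 0.0623]
ee_rot: [0.001, 0.707, 0.708, 0.0]
contact_force: [-0.2, 1.0, 0.0]
width: 0.0556
gripper_force: 0.0
```

```bash
python3 -c "
from h import *
wrist('w9')"
```

```text
17.75 [ 0.4683 -0.2944  0.0623] [1.100e-03 7.067e-01 7.075e-01 3.000e-04]
```

View pics/w9.png

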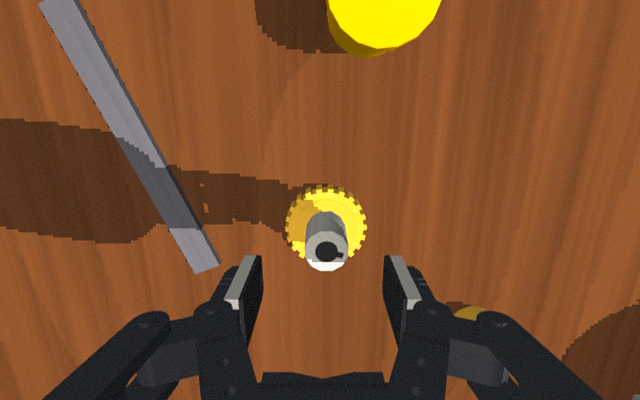

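The brass hub top is at (326,250), between the fingers. The file's tip is at (210,265), lying below the fingertip height.

```bash
python3 -c "
from h import *
d=np.load('w9.npy',allow_pickle=True).item()
for uv,z in (((326,250),.044),((218,262),.01)):print(at_z(d,uv,z))"
```

```text
[ 0.47031914 -0.29456239  0.044     ]
[ 0.40122612 -0.31968065  0.01      ]
```

Emit:
send_rows([
  {"gripper": -0.3,"linear": [0.001,0,-0.03],"delta_rot": [0,0,0]},
  {"gripper": -0.3,"linear": [0.001,0,-0.042],"delta_rot": [0,0,0]},
  {"gripper": -0.3,"linear": [0.001,0,-0.042],"delta_rot": [0,0,0]},
  {"gripper": 1,"linear": [0.001,0,-0.042],"delta_rot": [0,0,0]},
  {"gripper": 1,"linear": [0.001,0,-0.042],"delta_rot": [0,0,0]},
  {"gripper": 1,"linear": [0.001,0,-0.042],"delta_rot": [0,0,0]},
  {"gripper": 1,"linear": [0.001,0,-0.042],"delta_rot": [0,0,0]},
  {"gripper": 1,"linear": [0.001,0,-0.042],"delta_rot": [0,0,0]},
])

```text
clock: 18.6
position: [0.4689, -0.2952, 0.0207]
ee_rot: [0.002, 0.707, 0.707, 0.0]
contact_force: [0.5, -0.1, 6.8]
width: 0.0219
gripper_force: 58.7
```

Emit:
send_rows([
  {"gripper": 1,"linear": [0,0,0],"delta_rot": [0,0,0]},
])

```text
clock: 18.7
position: [0.4689, -0.2952, 0.0207]
ee_rot: [0.002, 0.707, 0.707, 0.0]
contact_force: [0.9, 0.3, 5.5]
width: 0.022
gripper_force: 58.7
```

```bash
python3 -c "
from h import *
d=wrist('w10')
c=d['pixels'][240:340,260:390]
cv2.imwrite('pics/w10c.png',cv2.resize(c,None,fx=3,fy=3))"
```

```text
18.7 [ 0.4689 -0.2952  0.0207] [1.700e-03 7.072e-01 7.070e-01 3.000e-04]
```

View pics/w10c.png

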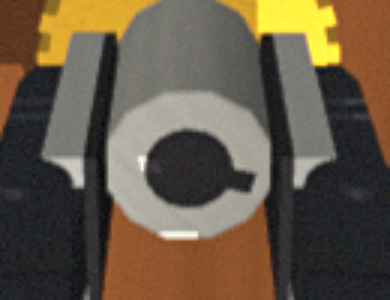

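The brass gear is gripped the same way. I'll lift it high to clear the tin and gear_36 on the way to mark_b.

Emit:
send_rows([
  {"gripper": 1,"linear": [0,0,0.04],"delta_rot": [0,0,0]},
  {"gripper": 1,"linear": [0,0,0.08],"delta_rot": [0,0,0]},
  {"gripper": 1,"linear": [0,0,0.12],"delta_rot": [0,0,0]},
  {"gripper": 1,"linear": [0.03,0.03,0.12],"delta_rot": [0,0,0]},
  {"gripper": 1,"linear": [0.06,0.065,0.12],"delta_rot": [0,0,0]},
  {"gripper": 1,"linear": [0.09,0.1,0.12],"delta_rot": [0,0,0]},
  {"gripper": 1,"linear": [0.11,0.14,0.12],"delta_rot": [0,0,0]},
  {"gripper": 1,"linear": [0.13,0.18,0.12],"delta_rot": [0,0,0]},
])

```text
clock: 19.55
position: [0.5979, -0.1129, 0.1387]
ee_rot: [-0.001, 0.707, 0.707, -0.0]
contact_force: [1.0, -0.9, -2.1]
width: 0.022
gripper_force: 59.6
```

Emit:
send_rows([
  {"gripper": 1,"linear": [0.015,0.04,0],"delta_rot": [0,0,0]},
  {"gripper": 1,"linear": [0.03,0.08,0],"delta_rot": [0,0,0]},
  {"gripper": 1,"linear": [0.045,0.11,0],"delta_rot": [0,0,0]},
  {"gripper": 1,"linear": [0.055,0.1315,0],"delta_rot": [0,0,0]},
  {"gripper": 1,"linear": [0.055,0.1315,0],"delta_rot": [0,0,0]},
  {"gripper": 1,"linear": [0.055,0.1315,0],"delta_rot": [0,0,0]},
  {"gripper": 1,"linear": [0.055,0.1315,-0.04],"delta_rot": [0,0,0]},
  {"gripper": 1,"linear": [0.055,0.1315,-0.07],"delta_rot": [0,0,0]},
])

```text
clock: 20.35
position: [0.652, 0.0156, 0.0686]
ee_rot: [0.0, 0.707, 0.707, -0.0]
contact_force: [-0.7, 0.6, -2.8]
width: 0.0219
gripper_force: 59.6
```

Emit:
send_rows([
  {"gripper": 1,"linear": [0,0,0],"delta_rot": [0,0,0]},
  {"gripper": 1,"linear": [0,0,-0.015],"delta_rot": [0,0,0]},
  {"gripper": 1,"linear": [0,0,-0.03],"delta_rot": [0,0,0]},
  {"gripper": 1,"linear": [0,0,-0.0375],"delta_rot": [0,0,0]},
  {"gripper": 1,"linear": [0,0,-0.0375],"delta_rot": [0,0,0]},
  {"gripper": 1,"linear": [0,0,-0.0375],"delta_rot": [0,0,0]},
])

```text
clock: 20.95
position: [0.6535, 0.0164, 0.033]
ee_rot: [0.001, 0.707, 0.707, 0.001]
contact_force: [0.3, 0.6, -2.3]
width: 0.0221
gripper_force: 59.4
```

```bash
python3 -c "
from h import *
wrist('w11')"
```

```text
20.95 [0.6535 0.0164 0.033 ] [8.000e-04 7.073e-01 7.069e-01 6.000e-04]
```

View pics/w11.png

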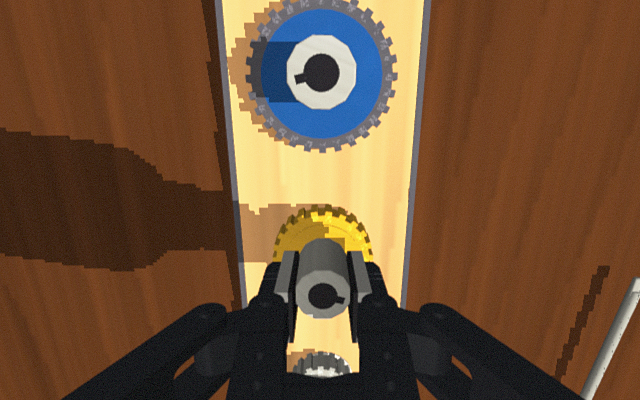

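The brass gear is in line over mark_b, with blue ahead and gear_36 behind. I'll lower the last bit, release and lift clear.

Emit:
send_rows([
  {"gripper": 1,"linear": [0,0,-0.0007],"delta_rot": [0,0,0]},
  {"gripper": 1,"linear": [0,0,-0.0007],"delta_rot": [0,0,0]},
  {"gripper": -0.3,"linear": [0,0,-0.0007],"delta_rot": [0,0,0]},
  {"gripper": -0.3,"linear": [0,0,-0.0007],"delta_rot": [0,0,0]},
  {"gripper": -0.3,"linear": [0,0,-0.0007],"delta_rot": [0,0,0]},
  {"gripper": -0.3,"linear": [0,0,-0.0007],"delta_rot": [0,0,0]},
  {"gripper": -0.3,"linear": [0,0,0.04],"delta_rot": [0,0,0]},
  {"gripper": -0.3,"linear": [0,0,0.08],"delta_rot": [0,0,0]},
])

```text
clock: 21.8
position: [0.6517, 0.0172, 0.111]
ee_rot: [-0.002, 0.707, 0.707, -0.001]
contact_force: [0.9, 0.4, -0.2]
width: 0.0557
gripper_force: 0.0
```

Emit:
send_rows([
  {"gripper": -0.3,"linear": [0,0.02,0.05],"delta_rot": [0,0,0]},
  {"gripper": -0.3,"linear": [0,0.045,0.1],"delta_rot": [0,0,0]},
  {"gripper": -0.3,"linear": [0,0.045,0.15],"delta_rot": [0,0,0]},
  {"gripper": -0.3,"linear": [0,0.045,0.17],"delta_rot": [0,0,0]},
  {"gripper": -0.3,"linear": [0,0.045,0.17],"delta_rot": [0,0,0]},
  {"gripper": -0.3,"linear": [0,0.045,0.17],"delta_rot": [0,0,0]},
  {"gripper": -0.3,"linear": [0,0.045,0.17],"delta_rot": [0,0,0]},
])

```text
clock: 22.5
position: [0.6519, 0.062, 0.2799]
ee_rot: [-0.001, 0.707, 0.707, -0.001]
contact_force: [0.5, 0.3, -0.6]
width: 0.0555
gripper_force: 0.0
```

```bash
python3 -c "
from h import *
wrist('w12')"
```

```text
22.5 [0.6519 0.062  0.2799] [-0.0012  0.7071  0.7071 -0.0012]
```

View pics/w12.png

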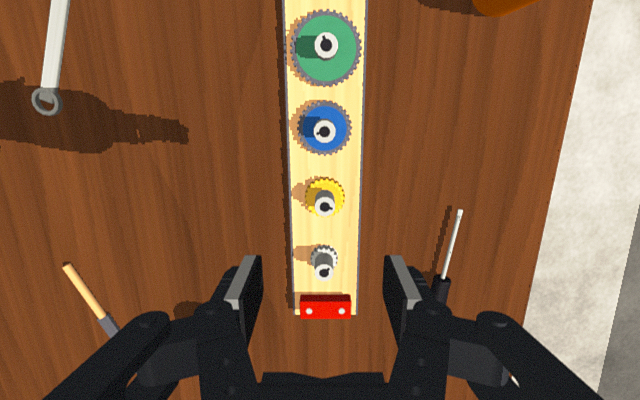

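All four gears stand in order on the rack, with hub tops at (324,271), (324,206), (324,131) and (326,45). I'll check these against the marks from the same view, then check the tin.

```bash
python3 -c "
from h import *
from rig import optics
d=np.load('w12.npy',allow_pickle=True).item()
for uv in ((324,271.5),(324,206.5),(324,131),(326,45)):print(at_z(d,uv,.056))
for n in('scene','side'):
    p=optics.get_image(n)['pixels'];q=cv2.imread(f'pics/{n}0.png')
    c=dict(scene=(238,205),side=(312,264))[n];r=20
    s=np.s_[c[1]-r:c[1]+r,c[0]-r:c[0]+r]
    f=lambda a:np.argwhere(cv2.inRange(cv2.cvtColor(a[s],cv2.COLOR_BGR2HSV),(22,150,120),(35,255,255))).mean(0)
    print(n,f(p),f(q))"
```

```text
[ 0.65334741 -0.06725441  0.056     ]
[0.65323371 0.01659257 0.056     ]
[0.65311824 0.1017551  0.056     ]
[0.65498938 0.18575871 0.056     ]
scene [14.19101124 19.69662921] [13.62130178 19.6183432 ]
side [18.9939759  19.72891566] [19.01603206 19.73747495]
```

```bash
python3 -c "
from rig import sign_off
print(sign_off())"
```

```text
the job is handed in; nothing more can be done
None
```

All four gears are flat and hub up on the rack in size order from the red block to the grey end, each within about 2 mm of its mark by the wrist camera; the tin has not moved, and the job was handed in at about 23 s.

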